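# Put the stir-bar retriever home in its sheath

## Task

Put the long white stir-bar retriever rod away in the grey sheath screwed to the bench: slide it, either end first, roughly halfway into the bore and let go of it. Then push it from further back until it is fully home against the sheath's end stop, and leave it there.

Things in the scene. Friction and masses are not known exactly. Their poses are not given: they have to be found in the camera images.
- rod_mid (a point): Middle of the retriever: a straight round white plastic rod, 278 mm long, at most 13 mm thick, about 50 g, lying loose and level on the worktop. The point is on its centre line, halfway along, 6.5 mm above the worktop at the start. Its y axis runs along the rod: ends at y = -139 and +139 mm, either may go in first. It can roll.
- sheath: Sheath fixed to the worktop: a lying grey channel with black end stop, 210 mm long, 36 mm wide (49 mm at the flared mouth; screw feet 5 to 8 mm high reach 32 mm to each side), 35 mm high. Origin on the worktop under the middle of the open mouth; +x runs level into the bore, z up. A 5 mm slot along the roof shows the rod inside.
- bore_end (a point): Middle of the face of the end stop, deep in the sheath, 16 mm above the worktop and 200 mm from the mouth; axes as the sheath. The bore is square, 26 x 26 mm, floor 3 mm above the worktop; its first 15 mm have no roof and flare to 38 mm clear width. With the rod home its last 78 mm stand out of the mouth. It slides easily and stays where left.

How it is judged (in metres and radians):
On the way:
1. the rod is partway in the bore (its leading end 50 to 165 mm past the mouth) and let go (x of rod_mid in the frame of sheath between -0.089 and 0.026 m and y of rod_mid in the frame of sheath between -0.025 and 0.025 m and angle between the y axis of rod_mid and the x axis of sheath, either way round below 0.2 rad and contact force between the fingers and rod below 0.2 N and z of rod_mid in the frame of sheath below 0.03 m), for 0.2 s.
At the end, for the whole second after the job is handed in: The rod lies in the bore, in line with it (within 10 degrees), its leading end within 12 mm of the end stop, at rest and let go (x of rod_mid in the frame of sheath between 0.049 and 0.073 m and y of rod_mid in the frame of sheath between -0.015 and 0.015 m and z of rod_mid in the frame of sheath below 0.027 m and angle between the y axis of rod_mid and the x axis of sheath, either way round below 0.17 rad and linear speed of rod below 0.02 m/s); the robot touches nothing.
It also fails if it takes over 48 s, if anything falls off the work surface, if the arm or the gripper's body presses on something with over 40 N, if the wrist force passes 120 N, or if a joint passes its speed limit or range.

## Robot

A 6-joint arm with a two-finger parallel gripper is mounted at the origin on a cart in front of the work surface, level with it; the furniture and walls round the work are solid. World frame = base frame: x ahead of the robot, y to its left, z up, the work surface at z = 0. Lengths are in mm, angles in rad, forces in N, time in s.
With the tool pointing down it reaches from about 275 to 750 mm from the base axis. Payload 10.2 kg.
Tool frame: the origin (TCP) lies on the front face of the gripper's body, between the roots of the fingers; the fingertips stand 73 mm ahead of it and the grasp point (between the pads) lies 54 mm ahead of it; z points along the fingers, y is the line along which they close (so a half turn about z gives the same grasp; the last joint's range is limited). The gripper opens to 85 mm and grips with 20 to 120 N. Pads are 22 mm wide; open, the fingers measure 114 mm over their backs; the gripper's body (76 mm by 85 mm) begins 54 mm behind the grasp point. The pads swing forward as they close: fully open they stand 13 mm farther back than shut.
Start: joints at [0.999, 0.313, 1.498, -0, 1.331, -0.223], TCP at [179.443, 493.388, 303.894] pointing down, gripper open.
Joint ranges: [-2.94, 2.94], [-0.97, 2.17], [0.19, 2.56], [-1.23, 4.37], [0.02, 3.11], [-2.88, 2.88]. Speed limits (rad/s): [2.39, 2.39, 3.01, 3.14, 3.14, 3.14].

## Interface

Orientations are given as a unit quaternion [w, x, y, z].
In Python, from rig import * gives the robot as it stands.
- The arm moves only by the tool step_arm, never from a script. Its argument "plan" is a list of rows, each an object with "offset": the shift along the tool's x, y, z in cm, a list of three; "rot": the turn, a rotation vector about the tool's x, y, z in degrees, a list of three; "gripper": the finger opening in cm, from 0 to 8.54. In form: [{"offset": [x, y, z], "rot": [wx, wy, wz], "gripper": gripper}, ...]. A call has 1 to 12 rows; each row is the pose to reach, as a shift and turn from the pose commanded when the call began, along the tool's axes at that moment; what a row does not reach only later rows make up. A row lasts 1/10 s, in which the tool goes at most 50 mm and 8.59 degrees, less where a joint would pass 70% of its speed; a pose out of reach is approached as far as the arm can. A call with a gripper value outside its range is refused whole. The fingers move at their own pace and stop on an object; "squeeze" is the grip in N (left out, the last holds). Time passes only in rows, so rows that repeat a pose let the fingers close. It gives the time, the measured TCP pose, the force, the opening and the grip force at its end, in the units of the state.
- sense(): the state, without advancing time (a new reading comes with each control period).
- capture(name): name is "side" or "top"; returns a dict with "color" (480x640x3 uint8, red, green, blue), "depth" (480x640 float32, mm along the optical axis (not along the pixel's ray), 0 where there is no reading), "vertical_fov" (degrees; the focal length in pixels is half the picture's height over the tangent of half this angle, whatever the lens; pixels are square), "cx", "cy" (the principal point, pixels), "rvec" (rotation vector, rad) and "tvec" (3), from world to camera coordinates, as OpenCV has them. Camera axes: x right, y down, z forward; pixel columns grow to the right and rows downward; lengths in mm; the calibration is good to about 2 mm. A picture is of the moment at which its call begins.
- finish_job(): hands the job in; it is judged then, once.
The state is a dict: "time_s": time; "joints": joint angles; "dq": joint speeds; "tau": joint torques, N m; "eef_pos": TCP position; "ee_rot": TCP orientation; "force": force on the tool from outside, world axes, zero at the start; "wrist_torque": the same for the moment, N m; "grip_width": opening from 0.0 (shut) to 1.0 (fully open); "grip_force": force on a finger pad.
Only numpy, scipy, OpenCV 4.12 (cv2) and the standard library are available. Lean on these libraries where they do the work, as an engineer would, in place of code of your own. Each camera call takes 0.05 s, during which the arm holds its last target. There are 200 camera calls.

## Working session

There is one attempt and no reset: what is moved stays moved. The work goes in short steps, Python scripts to look and compute and a tool call to move; the robot and the scene stay as the last step left them, time stands still between calls to the robot, and variables do not carry over. Pictures are saved under pics/ and viewed, at most 10 in all, crops included, and the job is handed in when it is done.

Besides the shell and the picture viewer there is one more tool, called after "Emit:" as a command line: name --argument value ..., lists and objects as JSON in quotes. step_arm: Moves the arm, as the interface text tells. Its arguments: {"type":"object","properties":{"plan":{"type":"array"},"squeeze":{"type":"number"}},"required":["plan"]}

```bash
mkdir -p pics
cat > h.py <<'E'
from rig import *
import numpy as np, cv2
from scipy.spatial.transform import Rotation as R
def cam(n):
    c=capture(n); c['f']=240/np.tan(np.radians(c['vertical_fov'])/2)
    c['R']=R.from_rotvec(np.ravel(c['rvec'])).as_matrix(); c['t']=np.ravel(c['tvec']); return c
def cloud(c):
    v,u=np.mgrid[:480,:640]; d=c['depth']
    p=np.stack([(u-c['cx'])/c['f']*d,(v-c['cy'])/c['f']*d,d],-1)
    return (p-c['t'])@c['R']
def ray(c,u,v,z):
    d=np.array([(u-c['cx'])/c['f'],(v-c['cy'])/c['f'],1])@c['R']; o=-c['t']@c['R']
    return o+d*(z-o[2])/d[2]
def pix(c,p):
    q=c['R']@np.array(p,float)+c['t']; return c['f']*q[:2]/q[2]+[c['cx'],c['cy']]
E
python3 - <<'E'
from h import *
s=sense();print(s)
for n in('top','side'):
    c=cam(n);cv2.imwrite(f'pics/{n}0.png',c['color'][:,:,::-1]);print(n,c['f'],c['cx'],c['cy'],-c['t']@c['R'],c['R'][2])
    np.savez(f'{n}0.npz',**c)
E
```

```text
{'time_s': 0.0, 'joints': array([ 9.98593175e-01,  3.13463287e-01,  1.49845871e+00,  2.97393088e-05,
        1.33098286e+00, -2.23390818e-01]), 'dq': array([ 0.00119176,  0.0011495 ,  0.00092277, -0.00145785,  0.00113482,
        0.00129049]), 'tau': array([ 1.89892262e-04, -4.12268865e+01, -2.59741652e+01, -1.53945903e-04,
        4.16158349e-03, -4.05125277e-06]), 'eef_pos': array([179.34489457, 493.23997652, 303.32007213]), 'ee_rot': array([-2.67478566e-04,  1.73526794e-01,  9.84828930e-01, -5.99272495e-04]), 'force': array([ 0.25756457, -0.78683871,  0.99382704]), 'wrist_torque': array([-0.0289467 , -0.01992706, -0.02105972]), 'grip_force': 0.0, 'grip_width': 0.9971524315371051}
top 559.5212035105437 316.07603083607813 245.60635890489377 [283.10725577 -67.90305862 938.60276114] [ 0.20083085 -0.038869   -0.97885452]
side 548.3179005924108 324.6659173896672 232.18033031826698 [ 430.38317996 -947.80300614  626.38608077] [ 0.01686878  0.8209325  -0.57077603]
```

View pics/top0.png

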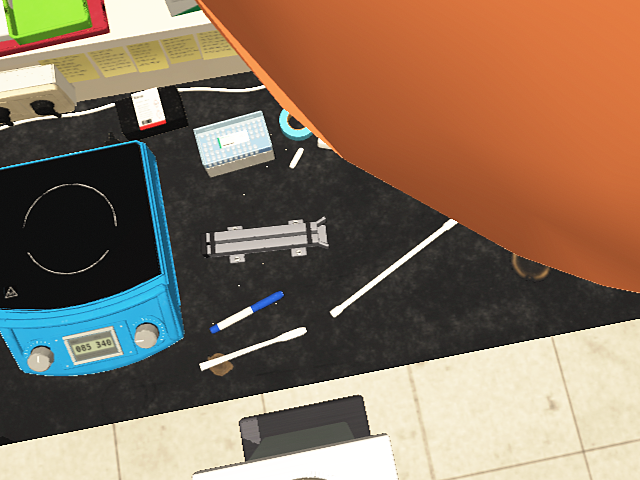

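View pics/side0.png

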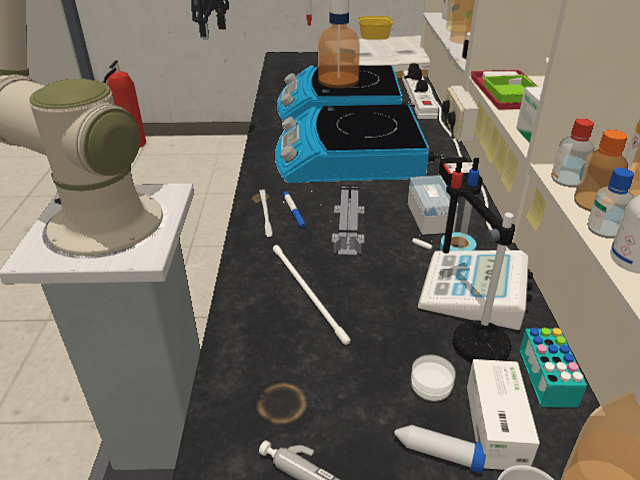

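The top view shows the sheath from its flared mouth at (325,233) to its black stop at (208,243). The retriever runs from (333,314) up to (455,222), where an orange bottle hides the rest. In the side view the whole rod is visible, from (278,248) to (347,341), and the mouth is near (348,240). The smaller white object is a decoy spatula.

Run:
```python
from h import *
L=lambda n:dict(np.load(n+'0.npz'))
t,s=L('top'),L('side')
# rod, side view mask
hsv=cv2.cvtColor(s['color'],cv2.COLOR_RGB2HSV)
m=((hsv[...,1]<50)&(hsv[...,2]>150)).astype(np.uint8)
n,lab,st,ce=cv2.connectedComponentsWithStats(m); k=lab[295,311]; 
if k==0: k=np.bincount(lab[285:305,300:322].ravel())[1:].argmax()+1
print('rod comp',st[k])
v,u=np.nonzero(lab==k)
P=np.array([ray(s,a,b,6.5) for a,b in zip(u,v)])[:,:2]
vx,vy,x0,y0=cv2.fitLine(P.astype(np.float32),cv2.DIST_L2,0,.01,.01).ravel()
d=np.array([vx,vy]);q=(P-[x0,y0])@d
a,b=np.array([x0,y0])+d*q.min(),np.array([x0,y0])+d*q.max();print('rod ends',a,b,'len',np.ptp(q),'mid',(a+b)/2,'ang',np.degrees(np.arctan2(vy,vx)))
for p in(a,b):print(pix(t,[*p,6.5]))
# top view visible part
print('top near end',ray(t,333,314,6.5),ray(t,455,222,6.5))
# sheath by depth height 25-45 in both clouds
for c,nm in((t,'top'),(s,'side')):
    W=cloud(c);sel=(W[...,2]>27)&(W[...,2]<45)&(c['depth']>0)
    if nm=='top': sel[:200]=0;sel[270:]=0;sel[:,:195]=0;sel[:,335:]=0
    else: sel[:180]=0;sel[260:]=0;sel[:,:325]=0;sel[:,372:]=0
    Q=W[sel];r=cv2.minAreaRect(Q[:,:2].astype(np.float32));print(nm,len(Q),r,Q[:,2].mean(), np.percentile(Q[:,2],[50,90]))
    l=cv2.fitLine(Q[:,:2].astype(np.float32),cv2.DIST_HUBER,0,.01,.01).ravel();print(l,np.degrees(np.arctan2(l[1],l[0])))
    W0=W[300,250] if nm=='top' else W[220,300];print('floor',W0)
cv2.imwrite('pics/zt.png',cv2.resize(t['color'][200:280,190:350,::-1],None,fx=5,fy=5,interpolation=cv2.INTER_CUBIC))
```

```text
rod comp [273 245  77  99 688]
rod ends [350.33956234 -97.53402082] [ 476.89188756 -353.77009086] len 285.78385257845616 mid [ 413.61572495 -225.65205584] ang -63.715717
[325.94596771 318.35900858]
[457.82619819 217.23108586]
top near end [ 355.16977976 -110.4208032     6.5       ] [ 469.59868216 -346.96716726    6.5       ]
top 2340 ((499.4599914550781, -21.14958953857422), (210.12644958496094, 50.692073822021484), 84.9334945678711) 33.96415477157812 [34.06266953 36.34460455]
[ 8.7609440e-02  9.9615490e-01  4.9728510e+02 -1.3777808e+01] 84.9739
floor [404.69513038  21.19399269   3.67491463]
side 886 ((501.4221496582031, -21.45928192138672), (212.7686767578125, 50.374610900878906), 83.3302001953125) 32.88194252245419 [33.04659131 34.66624295]
[ 9.3729354e-02  9.9559772e-01  4.9713843e+02 -2.1675200e+01] 84.6218
floor [399.76461975 -26.10405421  16.44563407]
```

View pics/zt.png

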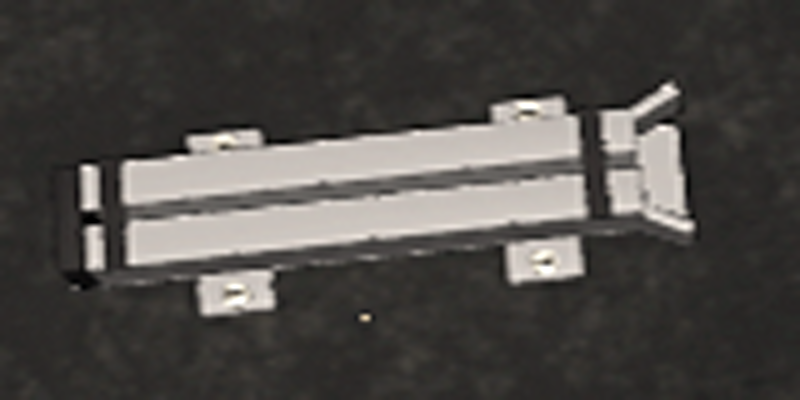

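The crop shows the slot running from (216,242.6) to (318,231.6) and the flared mouth at the right, which faces -y. Next I'll refine both lines and find where the orange obstruction is.

Run:
```python
from h import *
L=lambda n:dict(np.load(n+'0.npz'))
t,s=L('top'),L('side')
hsv=cv2.cvtColor(t['color'],cv2.COLOR_RGB2HSV)
m=((hsv[...,1]<50)&(hsv[...,2]>150)).astype(np.uint8)
n,lab,st,ce=cv2.connectedComponentsWithStats(m);k=np.bincount(lab[265:275,385:400].ravel(),minlength=2)[1:].argmax()+1
print(st[k]);v,u=np.nonzero(lab==k)
P=np.array([ray(t,a,b,6.5) for a,b in zip(u,v)])[:,:2]
l=cv2.fitLine(P.astype(np.float32),cv2.DIST_L2,0,.01,.01).ravel();d=l[:2];q=(P-l[2:])@d
print('top rod',l[2:]+d*q.min(),l[2:]+d*q.max(),np.ptp(q),np.degrees(np.arctan2(d[1],d[0])))
A,B=ray(t,216,242.6,35)[:2],ray(t,318,231.6,35)[:2];e=(A-B)/np.linalg.norm(A-B);print('slot',A,B,e,np.linalg.norm(A-B),np.degrees(np.arctan2(e[1],e[0])))
# mouth floor edge, z=3; flare tips z=35
for p,z in(((675,88),35),((690,232),35),((680,128),3),((684,212),3),((75,165),35),((75,280),35)):
    print(p,ray(t,190+p[0]/5,200+p[1]/5,z))
W=cloud(t);o=(hsv[...,0]<15)&(hsv[...,1]>120)&(t['depth']>0);Q=W[o];print('orange',np.percentile(Q,[1,50,99],0))
for c in(t,s):
    W=cloud(c);ok=c['depth']>0
    for xr in((150,300),(300,450),(450,600)):
        print(xr,[ (int(np.percentile(W[b][:,2],99.5)) if (b:=ok&(W[...,0]>xr[0])&(W[...,0]<xr[1])&(W[...,1]>y)&(W[...,1]<y+100)).sum()>5 else None) for y in range(-500,600,100)])
```

```text
[330 219 128  98 813]
top rod [ 355.1133726  -107.84966752] [ 473.95000371 -347.86025718] 267.819388844527 -63.65857
slot [504.93895487  57.52658359] [ 491.18936436 -111.43291448] [0.0811099  0.99670516] 169.51803215311588 85.34763437602034
(675, 88) [ 512.498359   -127.46915779   35.        ]
(690, 232) [ 463.4428653  -122.83676727   35.        ]
(680, 128) [ 506.347842   -128.51745696    3.        ]
(684, 212) [ 477.07334167 -124.12691456    3.        ]
(75, 165) [524.50098957  72.91502794  35.        ]
(75, 280) [486.11080676  78.75215479  35.        ]
orange [[ 291.29719014 -149.6205165    89.41536307]
 [ 328.75861768 -112.44790714  826.32019626]
 [ 460.24205655  128.16024762  853.72483057]]
(150, 300) [5, 5, 5, 820, 4, 5, 5, 4, 4, 5, -789]
(300, 450) [5, 5, 13, 854, 840, 16, 89, 91, 90, 5, None]
(450, 600) [None, 15, 5, 35, 37, 37, 92, 93, 93, None, None]
(150, 300) [2, 2, 2, 3, 3, 3, 3, 3, 4, 340, 324]
(300, 450) [2, 3, 11, 13, 13, 14, 86, 89, 89, 89, 313]
(450, 600) [31, 12, 3, 33, 35, 35, 90, 91, 91, 92, 311]
```

```bash
cat >> h.py <<'E'
def go(p,yaw):
    """yaw: world angle of tool x, tool pointing down; prints row values"""
    s=sense();w=s['ee_rot'];R0=R.from_quat([w[1],w[2],w[3],w[0]])
    y=np.radians(yaw);X=np.array([np.cos(y),np.sin(y),0]);Z=np.array([0,0,-1.]);T=R.from_matrix(np.stack([X,np.cross(Z,X),Z],1))
    print('off cm',np.round(R0.inv().apply(np.array(p)-s['eef_pos'])/10,2),'rot',np.round((R0.inv()*T).as_rotvec(True),2),'at',s['eef_pos'].round(1),'t',s['time_s'],'f',s['force'].round(1),'g',s['grip_width'],s['grip_force'])
M=np.array([489.7,-126.]);E_=np.array([np.cos(np.radians(85.2)),np.sin(np.radians(85.2))])
E
python3 - <<'E'
from h import *
s=dict(np.load('side0.npz'))
for p in((411,378),(432,395),(420,248)):print(ray(s,*p,0))
go([427.3,-253.4,150],116.3)
E
```

```text
[ 565.03119198 -420.00355355    0.        ]
[ 589.80929474 -450.86645793    0.        ]
[ 630.5439392  -105.49131075    0.        ]
off cm [-48.82 -61.68  15.4 ] rot [-7.000e-02  1.000e-02  4.371e+01] at [179.4 493.3 303.4] t 0.1 f [0.8 0.4 0.5] g 1.0011602944758338 0.0
```

Emit:
step_arm --plan '[{"offset": [-48.8, -61.7, 0], "rot": [0, 0, 43.7], "gripper": 5}, {"offset": [-48.8, -61.7, 0], "rot": [0, 0, 43.7], "gripper": 5}, {"offset": [-48.8, -61.7, 0], "rot": [0, 0, 43.7], "gripper": 5}, {"offset": [-48.8, -61.7, 0], "rot": [0, 0, 43.7], "gripper": 5}, {"offset": [-48.8, -61.7, 0], "rot": [0, 0, 43.7], "gripper": 5}, {"offset": [-48.8, -61.7, 0], "rot": [0, 0, 43.7], "gripper": 5}, {"offset": [-48.8, -61.7, 0], "rot": [0, 0, 43.7], "gripper": 5}, {"offset": [-48.8, -61.7, 0], "rot": [0, 0, 43.7], "gripper": 5}, {"offset": [-48.8, -61.7, 0], "rot": [0, 0, 43.7], "gripper": 5}, {"offset": [-48.8, -61.7, 0], "rot": [0, 0, 43.7], "gripper": 5}, {"offset": [-48.8, -61.7, 0], "rot": [0, 0, 43.7], "gripper": 5}, {"offset": [-48.8, -61.7, 0], "rot": [0, 0, 43.7], "gripper": 5}]'

```text
time_s: 1.3
eef_pos: [368.4, -78.3, 303.9]
ee_rot: [0.0, 0.528, 0.849, 0.0]
force: [0.2, 0.1, 0.1]
grip_width: 0.589
grip_force: 0.0
```

```bash
python3 -c "
from h import *
go([427.3,-253.4,150],116.3)"
```

```text
off cm [-18.31  -2.47  15.39] rot [ 0.01  0.01 -0.03] at [368.4 -78.3 303.9] t 1.3 f [0.2 0.1 0.1] g 0.5885097224064556 0.0
```

Emit:
step_arm --plan '[{"offset": [-18.3, -2.5, 15.4], "rot": [0, 0, 0], "gripper": 4}, {"offset": [-18.3, -2.5, 15.4], "rot": [0, 0, 0], "gripper": 4}, {"offset": [-18.3, -2.5, 15.4], "rot": [0, 0, 0], "gripper": 4}, {"offset": [-18.3, -2.5, 15.4], "rot": [0, 0, 0], "gripper": 4}, {"offset": [-18.3, -2.5, 15.4], "rot": [0, 0, 0], "gripper": 4}, {"offset": [-18.3, -2.5, 15.4], "rot": [0, 0, 0], "gripper": 4}, {"offset": [-18.3, -2.5, 15.4], "rot": [0, 0, 0], "gripper": 4}, {"offset": [-18.3, -2.5, 15.4], "rot": [0, 0, 0], "gripper": 4}]'

```text
time_s: 2.1
eef_pos: [427.2, -250.5, 150.7]
ee_rot: [0.0, 0.527, 0.85, -0.0]
force: [0.6, 0.1, 0.0]
grip_width: 0.467
grip_force: 0.0
```

Run:
```python
from h import *
go([427.3,-253.4,76],116.3)
c=cam('side');cv2.imwrite('pics/s1.png',cv2.resize(c['color'][170:370,200:440,::-1],None,fx=3,fy=3,interpolation=cv2.INTER_CUBIC))
print(pix(c,[427.3,-253.4,6.5]))
```

```text
off cm [-0.26 -0.12  7.47] rot [0.02 0.05 0.05] at [ 427.2 -250.5  150.7] t 2.1 f [0.6 0.1 0. ] g 0.4670037273870712 0.0
[314.71679339 299.1614865 ]
```

View pics/s1.png

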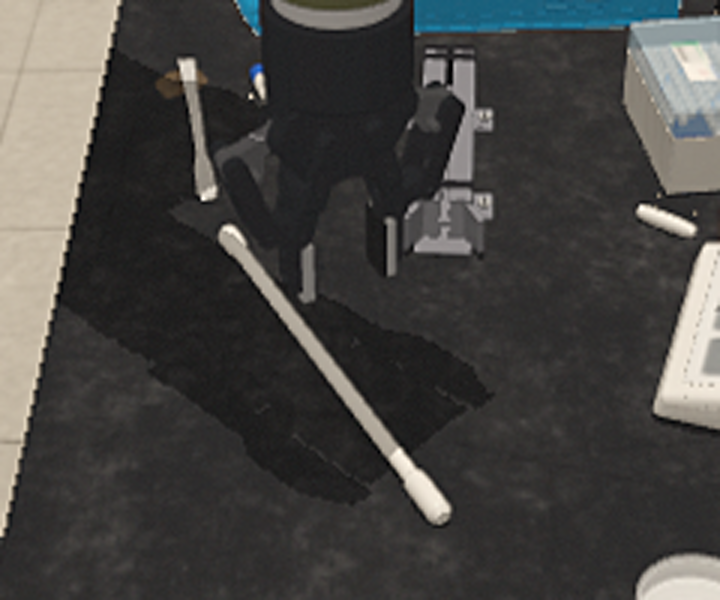

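The open fingers hover over the rod at about crop (345,270). The rod is untouched, with bulbs at both ends at crop (230,240) and (430,500). Descending.

Emit:
step_arm --plan '[{"offset": [-0.25, -0.1, 4.5], "rot": [0, 0, 0], "gripper": 4}, {"offset": [-0.25, -0.1, 7.0], "rot": [0, 0, 0], "gripper": 4}, {"offset": [-0.25, -0.1, 7.55], "rot": [0, 0, 0], "gripper": 4}, {"offset": [-0.25, -0.1, 7.55], "rot": [0, 0, 0], "gripper": 4}, {"offset": [-0.25, -0.1, 7.55], "rot": [0, 0, 0], "gripper": 0}, {"offset": [-0.25, -0.1, 7.55], "rot": [0, 0, 0], "gripper": 0}, {"offset": [-0.25, -0.1, 7.55], "rot": [0, 0, 0], "gripper": 0}, {"offset": [-0.25, -0.1, 7.55], "rot": [0, 0, 0], "gripper": 0}, {"offset": [-0.25, -0.1, 7.55], "rot": [0, 0, 0], "gripper": 0}]' --squeeze 40

```text
time_s: 3.05
eef_pos: [427.9, -254.2, 76.0]
ee_rot: [0.001, 0.528, 0.85, -0.0]
force: [-0.4, 1.5, 7.8]
grip_width: 0.131
grip_force: 40.0
```

Run:
```python
from h import *
go([*(M-179*E_),120],85.2)
```

```text
off cm [-6.58  1.98 -4.39] rot [ 0.09  0.12 31.12] at [ 427.9 -254.2   76. ] t 3.05 f [-0.4  1.5  7.8] g 0.13075356570176824 39.96418800204992
```

Emit:
step_arm --plan '[{"offset": [0, 0, -4.4], "rot": [0, 0, 0], "gripper": 0}, {"offset": [-2, 0.6, -4.4], "rot": [0, 0, 7.8], "gripper": 0}, {"offset": [-4, 1.2, -4.4], "rot": [0, 0, 15.6], "gripper": 0}, {"offset": [-5.5, 1.7, -4.4], "rot": [0, 0, 23.4], "gripper": 0}, {"offset": [-6.6, 2.0, -4.4], "rot": [0, 0, 31.1], "gripper": 0}, {"offset": [-6.6, 2.0, -4.4], "rot": [0, 0, 31.1], "gripper": 0}, {"offset": [-6.6, 2.0, -4.4], "rot": [0, 0, 31.1], "gripper": 0}, {"offset": [-6.6, 2.0, -4.4], "rot": [0, 0, 31.1], "gripper": 0}]'

```text
time_s: 3.85
eef_pos: [474.2, -303.7, 118.6]
ee_rot: [-0.0, 0.735, 0.678, -0.0]
force: [0.4, 0.9, -0.6]
grip_width: 0.136
grip_force: 39.4
```

Run:
```python
from h import *
go([*(M-179*E_),82.5],85.2)
for n in('top','side'):
    c=cam(n);np.savez(n+'1.npz',**c)
    if n=='top': a=c['color'][190:290,200:400]
    else: b=c['color'][170:390,250:450]
cv2.imwrite('pics/b1.png',np.vstack([cv2.resize(a,(600,300)),cv2.resize(b,(600,300*220//200))[:290]])[:,:,::-1])
cv2.imwrite('pics/s2.png',cv2.resize(b[:,:,::-1],None,fx=2.7,fy=2.7,interpolation=cv2.INTER_CUBIC))
cv2.imwrite('pics/t2.png',cv2.resize(a[:,:,::-1],None,fx=4,fy=4,interpolation=cv2.INTER_CUBIC))
```

```text
off cm [-0.06  0.06  3.61] rot [-0.01 -0.01  0.18] at [ 474.2 -303.7  118.6] t 3.85 f [ 0.4  0.9 -0.6] g 0.13622838972364187 39.35708960518241
```

View pics/s2.png

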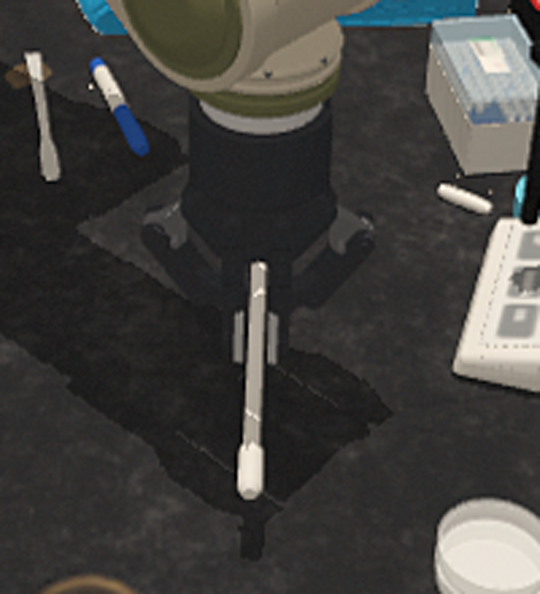

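View pics/t2.png

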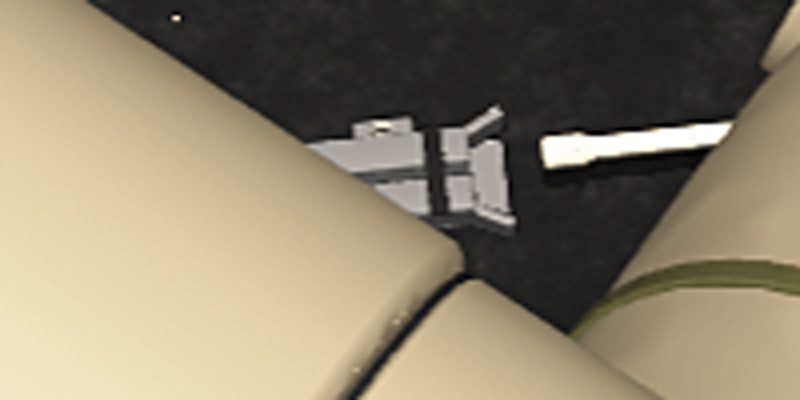

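The side crop shows the rod held between the pads with its trailing bulb tip at (250,495). The top crop shows its leading end at (543,152), pointing at the flared mouth at (490,165). Now checking level, heading and lateral offset.

Run:
```python
from h import *
t,s=(dict(np.load(n+'1.npz')) for n in('top','side'))
N=np.array([-E_[1],E_[0]])
def rel(p):return np.round([(p[:2]-M)@E_,(p[:2]-M)@N,p[2]],1)
print('grasp rel',rel(np.array([474.2,-303.7,49])))
for z in(30,40,49,58):
    print(z,'lead',rel(ray(t,200+543/4,190+152/4,z)),'trail',rel(ray(s,250+250/2.7,170+494/2.7,z)))
for a,b in((600,146),(660,141),(720,134)):print('top shaft',rel(ray(t,200+a/4,190+b/4,49)))
for a,b in((254,420),(257,350),(260,270)):print('side shaft',rel(ray(s,250+a/2.7,170+b/2.7,49)))
for p in((500,110),(514,228)):print('flare tips',rel(ray(t,200+p[0]/4,190+p[1]/4,35)))
for p in((440,130),(436,218)):print('roof front',rel(ray(t,200+p[0]/4,190+p[1]/4,35)))
W=cloud(s);print('depth shaft',[W[int(170+b/2.7),int(250+a/2.7)].round(1) for a,b in((250,470),(254,420),(256,380),(257,350),(258,300))])
W=cloud(t);print('top depth',[W[int(190+b/4),int(200+a/4)].round(1) for a,b in((560,152),(600,146),(660,141),(710,136))])
```

```text
grasp rel [-178.4    0.6   49. ]
30 lead [-15.6  -4.4  30. ] trail [-2.718e+02  2.000e-01  3.000e+01]
40 lead [-15.  -2.  40.] trail [-2.811e+02  1.000e-01  4.000e+01]
49 lead [-14.5   0.1  49. ] trail [-2.894e+02 -1.000e-01  4.900e+01]
58 lead [-13.9   2.2  58. ] trail [-2.978e+02 -2.000e-01  5.800e+01]
top shaft [-37.9   0.1  49. ]
top shaft [-62.6   0.7  49. ]
top shaft [-87.4   0.4  49. ]
side shaft [-235.3   -0.5   49. ]
side shaft [-178.    -0.4   49. ]
side shaft [-1.039e+02 -1.000e-01  4.900e+01]
flare tips [  0.4 -23.   35. ]
flare tips [ 0.2 27.5 35. ]
roof front [ 26.2 -17.2  35. ]
roof front [31.8 19.9 35. ]
depth shaft [array([ 465.2, -404.2,   56.1]), array([ 470.2, -362.8,   52.4]), array([ 471.8, -332.6,   54.2]), array([ 474.7, -306.8,   53.3]), array([ 477.1, -262.3,   52.4])]
top depth [array([ 485.7, -146.7,   54.7]), array([ 485.6, -163.2,   56.1]), array([ 482.4, -187.3,   57.1]), array([ 480.9, -207.2,   54.7])]
```

Emit:
step_arm --plan '[{"offset": [0, -0.1, 2], "rot": [0, 0, 0.2], "gripper": 0}, {"offset": [0, -0.1, 3.6], "rot": [0, 0, 0.2], "gripper": 0}, {"offset": [0, -0.1, 3.6], "rot": [0, 0, 0.2], "gripper": 0}, {"offset": [1, -0.1, 3.6], "rot": [0, 0, 0.2], "gripper": 0}, {"offset": [2, -0.1, 3.6], "rot": [0, 0, 0.2], "gripper": 0}, {"offset": [3, -0.1, 3.6], "rot": [0, 0, 0.2], "gripper": 0}, {"offset": [4, -0.1, 3.6], "rot": [0, 0, 0.2], "gripper": 0}, {"offset": [5, -0.1, 3.6], "rot": [0, 0, 0.2], "gripper": 0}, {"offset": [5, -0.1, 3.6], "rot": [0, 0, 0.2], "gripper": 0}]'

```text
time_s: 4.85
eef_pos: [477.8, -252.8, 82.5]
ee_rot: [-0.0, 0.737, 0.676, 0.0]
force: [-0.4, 0.3, -0.3]
grip_width: 0.126
grip_force: 39.4
```

Run:
```python
from h import *
s=sense();p=s['eef_pos'];print(p,s['force'],(p[:2]-M)@E_)
c=cam('top');np.savez('top2.npz',**c)
cv2.imwrite('pics/t3.png',cv2.resize(c['color'][190:290,240:440,::-1],None,fx=4,fy=4,interpolation=cv2.INTER_CUBIC))
```

```text
[ 477.84290777 -252.84300133   82.52686989] [-0.35957791  0.31753466 -0.31866653] -127.39032098114592
```

View pics/t3.png

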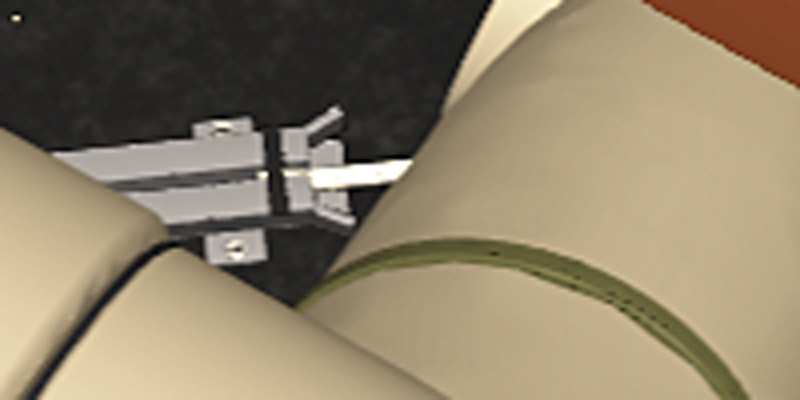

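The leading end has entered the bore centrally; white shows in the slot at crop (265,175). No contact force, so I continue in, lower and release.

Emit:
step_arm --plan '[{"offset": [1.5, 0, 0], "rot": [0, 0, 0], "gripper": 0}, {"offset": [3, 0, 0], "rot": [0, 0, 0], "gripper": 0}, {"offset": [4.5, 0, 0], "rot": [0, 0, 0], "gripper": 0}, {"offset": [6, 0, 0], "rot": [0, 0, 0], "gripper": 0}, {"offset": [7, 0, 0], "rot": [0, 0, 0], "gripper": 0}, {"offset": [7, 0, 0.3], "rot": [0, 0, 0], "gripper": 0}, {"offset": [7, 0, 0.45], "rot": [0, 0, 0], "gripper": 0}, {"offset": [7, 0, 0.45], "rot": [0, 0, 0], "gripper": 3.5}, {"offset": [7, 0, 0.45], "rot": [0, 0, 0], "gripper": 3.5}, {"offset": [7, 0, 0.45], "rot": [0, 0, 0], "gripper": 3.5}, {"offset": [7, 0, 0.45], "rot": [0, 0, 0], "gripper": 3.5}, {"offset": [7, 0, 0.45], "rot": [0, 0, 0], "gripper": 3.5}]'

```text
time_s: 6.1
eef_pos: [483.7, -184.7, 77.9]
ee_rot: [0.0, 0.737, 0.676, -0.0]
force: [-0.1, 0.1, 0.6]
grip_width: 0.411
grip_force: 0.0
```

Run:
```python
from h import *
s=sense();p=s['eef_pos'];print(p,s['force'],(p[:2]-M)@E_,s['grip_width'],s['grip_force'])
c=cam('side');np.savez('side3.npz',**c)
cv2.imwrite('pics/s3.png',cv2.resize(c['color'][180:360,250:450,::-1],None,fx=3,fy=3,interpolation=cv2.INTER_CUBIC))
```

```text
[ 483.74514545 -184.65407263   77.90723769] [-0.13400589  0.07363685  0.62497072] -58.94665392604183 0.41110796626511675 0.0
```

View pics/s3.png

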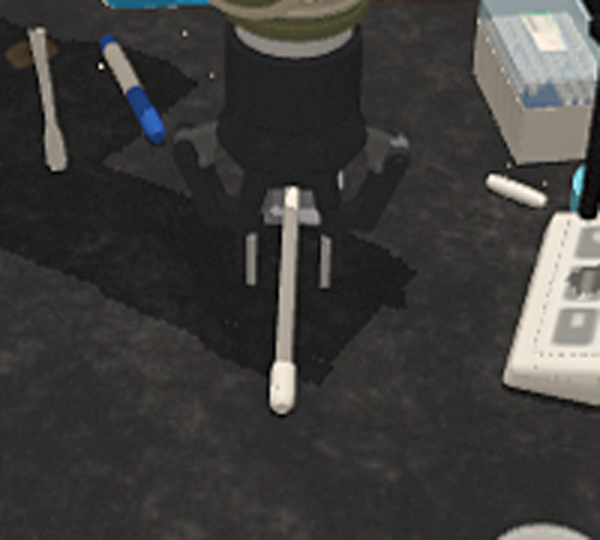

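The fingers are open either side of the rod, which stays in line with its tail tip at crop (282,410). Next I measure the tail and slide back for the push.

Run:
```python
from h import *
s=dict(np.load('side3.npz'));N=np.array([-E_[1],E_[0]])
p=ray(s,250+282/3,180+409/3,6.5)[:2]-M;print('tail',p@E_,p@N,'mid x',p@E_+139)
go([*(M+1*N-(-(p@E_)-15)*E_),77],85.2)
```

```text
tail -170.9370512873432 0.9690336284020973 mid x -31.937051287343195
off cm [-9.7   0.03  0.09] rot [ 0.    0.   -0.19] at [ 483.8 -184.6   77.9] t 6.15 f [ 0.1  0.9 -0.6] g 0.40925300670243026 0.0
```

Emit:
step_arm --plan '[{"offset": [-3, 0, 0], "rot": [0, 0, 0], "gripper": 3.5}, {"offset": [-6, 0, 0], "rot": [0, 0, 0], "gripper": 3.5}, {"offset": [-8.5, 0, 0.1], "rot": [0, 0, 0], "gripper": 3.5}, {"offset": [-9.7, 0, 0.1], "rot": [0, 0, 0], "gripper": 3.5}, {"offset": [-9.7, 0, 0.1], "rot": [0, 0, 0], "gripper": 3.5}, {"offset": [-9.7, 0, 0.1], "rot": [0, 0, 0], "gripper": 0}, {"offset": [-9.7, 0, 0.1], "rot": [0, 0, 0], "gripper": 0}, {"offset": [-9.7, 0, 0.1], "rot": [0, 0, 0], "gripper": 0}, {"offset": [-9.7, 0, 0.1], "rot": [0, 0, 0], "gripper": 0}]' --squeeze 25

```text
time_s: 7.05
eef_pos: [475.5, -280.5, 76.9]
ee_rot: [-0.0, 0.737, 0.676, 0.0]
force: [0.0, 0.3, -0.1]
grip_width: 0.134
grip_force: 26.4
```

Emit:
step_arm --plan '[{"offset": [0, 0, -0.3], "rot": [0, 0, 0], "gripper": 0}, {"offset": [1.5, 0, -0.3], "rot": [0, 0, 0], "gripper": 0}, {"offset": [3, 0, -0.3], "rot": [0, 0, 0], "gripper": 0}, {"offset": [4.5, 0, -0.3], "rot": [0, 0, 0], "gripper": 0}, {"offset": [6, 0, -0.3], "rot": [0, 0, 0], "gripper": 0}, {"offset": [7, 0, -0.3], "rot": [0, 0, 0], "gripper": 0}, {"offset": [8, 0, -0.3], "rot": [0, 0, 0], "gripper": 0}, {"offset": [8.5, 0, -0.3], "rot": [0, 0, 0], "gripper": 0}, {"offset": [8.5, 0, -0.3], "rot": [0, 0, 0], "gripper": 0}]'

```text
time_s: 7.95
eef_pos: [482.8, -196.0, 79.9]
ee_rot: [-0.0, 0.737, 0.676, -0.0]
force: [0.6, 0.2, -0.1]
grip_width: 0.136
grip_force: 26.3
```

Creep forward to feel the stop.

Emit:
step_arm --plan '[{"offset": [0.2, 0, 0], "rot": [0, 0, 0], "gripper": 0}, {"offset": [0.4, 0, 0], "rot": [0, 0, 0], "gripper": 0}, {"offset": [0.6, 0, 0], "rot": [0, 0, 0], "gripper": 0}, {"offset": [0.8, 0, 0], "rot": [0, 0, 0], "gripper": 0}]'

```text
time_s: 8.35
eef_pos: [483.4, -188.5, 79.9]
ee_rot: [0.0, 0.737, 0.676, -0.0]
force: [-1.4, 0.3, 0.1]
grip_width: 0.137
grip_force: 26.3
```

Emit:
step_arm --plan '[{"offset": [0.15, 0, 0], "rot": [0, 0, 0], "gripper": 0}, {"offset": [0.3, 0, 0], "rot": [0, 0, 0], "gripper": 0}, {"offset": [0.3, 0, 0], "rot": [0, 0, 0], "gripper": 0}]'

```text
time_s: 8.65
eef_pos: [483.8, -185.6, 80.0]
ee_rot: [0.0, 0.737, 0.676, -0.0]
force: [-0.3, -1.2, -0.5]
grip_width: 0.137
grip_force: 26.3
```

Emit:
step_arm --plan '[{"offset": [0.15, 0, 0], "rot": [0, 0, 0], "gripper": 0}, {"offset": [0.3, 0, 0], "rot": [0, 0, 0], "gripper": 0}, {"offset": [0.3, 0, 0], "rot": [0, 0, 0], "gripper": 0}]'

```text
time_s: 8.95
eef_pos: [484.7, -184.7, 80.7]
ee_rot: [0.003, 0.737, 0.676, -0.001]
force: [-1.4, -13.7, 0.3]
grip_width: 0.138
grip_force: 26.3
```

Run:
```python
from h import *
s=sense();p=s['eef_pos'];print(p,s['force'],(p[:2]-M)@E_)
c=cam('side');np.savez('side4.npz',**c)
cv2.imwrite('pics/s4.png',cv2.resize(c['color'][200:300,290:410,::-1],None,fx=5,fy=5,interpolation=cv2.INTER_CUBIC))
```

```text
[ 484.66999472 -184.67456397   80.68555553] [ -1.43690292 -13.68264461   0.33429375] -58.889684011441005
```

View pics/s4.png

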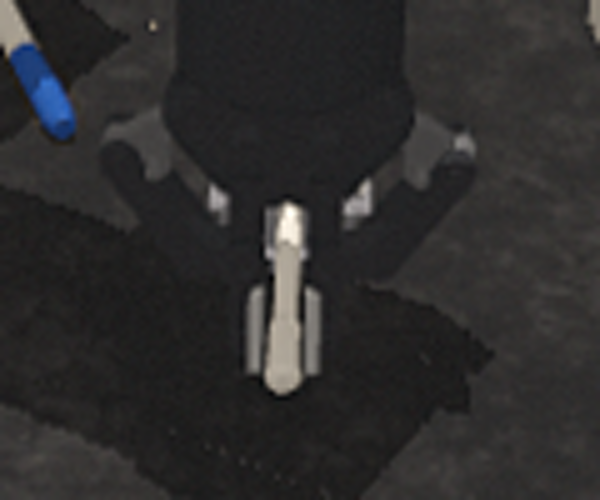

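The rod is at the stop: 13.7 N opposes the push, and the tail tip at crop (283,390) sits just behind the pads. I relieve the force, open, and rise clear.

Emit:
step_arm --plan '[{"offset": [-0.15, 0, 0.1], "rot": [0, 0, 0], "gripper": 0}, {"offset": [-0.15, 0, 0.2], "rot": [0, 0, 0], "gripper": 3}, {"offset": [-0.15, 0, 0.2], "rot": [0, 0, 0], "gripper": 3}, {"offset": [-0.15, 0, 0.2], "rot": [0, 0, 0], "gripper": 3}, {"offset": [-0.15, 0, 0.2], "rot": [0, 0, 0], "gripper": 3}, {"offset": [-0.15, 0, -3], "rot": [0, 0, 0], "gripper": 3}, {"offset": [-0.15, 0, -7], "rot": [0, 0, 0], "gripper": 3}, {"offset": [-5, 0, -11], "rot": [0, 0, 0], "gripper": 3}, {"offset": [-10, 0, -14], "rot": [0, 0, 0], "gripper": 3}, {"offset": [-14, 0, -16], "rot": [0, 0, 0], "gripper": 3}, {"offset": [-14, 0, -16], "rot": [0, 0, 0], "gripper": 3}, {"offset": [-14, 0, -16], "rot": [0, 0, 0], "gripper": 3}]'

```text
time_s: 10.2
eef_pos: [471.5, -323.8, 240.8]
ee_rot: [0.001, 0.738, 0.675, 0.0]
force: [-0.1, 0.5, -0.4]
grip_width: 0.354
grip_force: 0.0
```

Run:
```python
from h import *
s=sense();print(s['eef_pos'],s['force'],s['grip_force'])
a=cam('top')['color'][190:290,190:350];c=cam('side');np.savez('side5.npz',**c)
cv2.imwrite('pics/f.png',np.vstack([cv2.resize(a,(480,300)),cv2.resize(c['color'][190:290,270:430],(480,300))])[:,:,::-1])
```

```text
[ 471.51387955 -323.76435735  240.76237708] [-0.08654278  0.49820488 -0.3802872 ] 0.0
```

View pics/f.png

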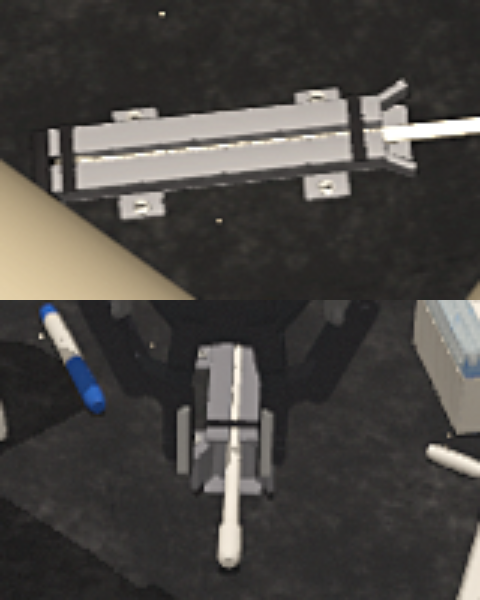

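Top and side views show white along the whole slot to the stop end, and the tail tip at side crop (229,267). The arm is clear. One last number check before handing in.

Run:
```python
from h import *
s=dict(np.load('side5.npz'));p=ray(s,270+229/3,190+267/3,9.5)[:2]-M;x=p@E_+139
print('mid x',x,'lat',p@[-E_[1],E_[0]])
if 53<x<70: print(finish_job())
```

```text
mid x 59.141995791794415 lat -0.2244365005037835
the job is handed in; nothing more can be done
None
```

The retriever rod is home against the sheath's end stop (its middle measured 59 mm past the mouth, target 61), let go with the arm clear, and the job was handed in at about 10 s; the verdict was not shown.

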